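# Turn the soldering tile over against the stop

## Robot

A 7-joint arm with a two-finger parallel gripper is mounted at the origin on the work surface. World frame = base frame: x ahead of the robot, y to its left, z up, the work surface at z = 0. Lengths are in m, angles in rad, forces in N, time in s.
With the tool pointing down it reaches from about 0.35 to 0.9 m from the base axis. Payload 8.1 kg.
Tool frame: the origin (TCP) lies between the finger pads; the fingertips stand ahead of it and the grasp point (between the pads) is the TCP (ctrl.tip_reach is the z of the fingertips in the tool frame, in m); z points along the fingers, y is the line along which they close (so a half turn about z gives the same grasp; the last joint's range is limited). The gripper opens to 92 mm and grips with 3 to 60 N. Pads are 19 mm wide; open, the fingers measure 130 mm over their backs; the gripper's body (75 mm by 190 mm) begins 47 mm behind the grasp point.
Start: joints at [1.186, 0.434, 0.025, 1.573, -0.012, 1.134, -0.075], TCP at [0.174, -0.6, 0.246] pointing down, gripper open.
Joint ranges: [-2.62, 2.62], [-0.44, 2.09], [-1.27, 1.32], [0.08, 2.57], [-1.32, 4.46], [0.12, 2], [-2.74, 2.74]. Speed limits (rad/s): [2.22, 2.22, 3.01, 3.01, 3.14, 3.14, 3.14].

## Interface

Orientations are given as a unit quaternion [x, y, z, w].
In Python, from bench import sensors, imaging, workorder, finder, ctrl gives the robot as it stands.
- The arm moves only by the shell command python3 -m creep 'ROWS'. ROWS is JSON, a list of rows, each an object with "claw": the gripper's target within -1 to 1 (fully open at 1, half-way at 0, shut at -1); "delta_pos": the shift along the tool's x, y, z in m, a list of three; "twist": the turn about the tool's z in rad. In form: [{"claw": claw, "delta_pos": [dx, dy, dz], "twist": twist}, ...]. A call has 1 to 10 rows; each row is the pose to reach, as a shift and turn from the pose commanded when the call began, along the tool's axes at that moment; what a row does not reach only later rows make up. A row lasts 1/12 s, in which the tool goes at most 41.7 mm and 7.16 degrees, less where a joint would pass 70% of its speed; a pose out of reach is approached as far as the arm can. A call with a gripper value outside its range is refused whole. The fingers move at their own pace and stop on an object; the grip force is fixed at half the most. Time passes only in rows, so rows that repeat a pose let the fingers close. It gives the time, the measured TCP pose, the force, the opening and the grip force at its end, in the units of the state.
- sensors.state(): the state, without advancing time (a new reading comes with each control period).
- imaging.grab_frame(name): name is "scene" or "top" or "wrist"; returns (picture, depth): 384x512x3 uint8, blue, green, red; 384x512 float32, m along the optical axis (not along the pixel's ray), 0 where there is no reading.
- imaging.camera_info(name): a dict with "mtx" (3x3 intrinsics, pixels), "D" ([k1, k2, p1, p2, k3] as OpenCV has them; the pictures are not rectified), "rvec" (rotation vector, rad) and "tvec" (3), from world to camera coordinates, as OpenCV has them; the wrist camera has in their place "tool_from_camera" (4x4, takes a point from camera to tool coordinates, whose origin is the TCP and whose axes are the flange's). Camera axes: x right, y down, z forward; pixel columns grow to the right and rows downward; lengths in m; the calibration is good to about 2 mm. A picture is of the moment at which its call begins: read the wrist's pose just before it. camera_info takes no time and is no camera call.
- workorder.job_done(): hands the job in; it is judged then, once.
Trained networks look in the newest picture that a camera, given by its name, has taken for a name from the list of things; names that differ only in an ending like _2 or _b are one class to them, and where a whole thing is asked for, a point or a joint stands for the part that bears it (a point fixed in the world has none). Each returns a list of dicts, best first, with "p" (0 to 1); they miss things now and then, are a little off and sometimes report something else, mostly with a low value. They report only what shows in the picture. A call takes as long as a camera call. They do not tell look-alikes from the thing itself.
- finder.trace(camera, thing): "mask" (384x512 bool, what is visible of it).
- finder.landmark_of(camera, thing): "at" ([x, y, z] in m, in world coordinates, good to about 4 mm: a listed point, or the origin of a listed thing).
The state is a dict: "time": time; "q": joint angles; "dq": joint speeds; "joint_torque": joint torques, N m; "tcp_pos": TCP position; "eef_rot": TCP orientation; "force": force on the tool from outside, world axes, zero at the start; "torque": the same for the moment, N m; "width": finger opening in m; "grasp_force": force on a finger pad.
Only numpy, scipy, OpenCV 4.12 (cv2) and the standard library are available. Lean on these libraries where they do the work, as an engineer would, in place of code of your own. Each camera call takes 0.05 s, during which the arm holds its last target. There are 200 camera calls.

## Task

The soldering tile is too hot to pick up, so turn it over without ever lifting it off the bench: push it against the curved steel stop until it tips up and leans there on its own for a moment, then push its upper edge back from behind so that it falls over. It should end lying flat on the bench in front of the stop, clean white side up, with nothing else disturbed.

Things in the scene. Friction and masses are not known exactly. Their poses are not given: they have to be found in the camera images.
- tile: Loose soldering tile, rigid, 90 (its x) x 110 (its y) x 10 mm (its z), 0.1 to 0.2 kg. One face charred black, the other clean white. Origin at its centre; +z points out of the charred face: up at the start, down when turned over. It starts flat on the bench, 15 to 45 mm short of the stop's foot line, its 110 mm far edge within 0.15 rad of parallel to it.
- stop: Fixed strip of bent, slippery polished steel (friction about 0.2, other things 0.6), 160 mm wide (its y). Origin on the bench, mid foot line, on the tile's side; +x level, from tile to stop. Curved profile of flats, x and height in mm: 0,0 (first flat rises at 50 degrees) 7,8 12,16 17,24 20,32 23,40 and the top edge 26,52 (last flat 77 degrees). Behind: two ribs and a 4 mm high flange out to x = 48.
- stop_top (a point): Middle of the stop's top edge, 52 mm above the bench (edge 4 mm thick). A tile pushed at its near edge climbs the foot, far edge rising, until it leans by itself on this edge, about 62 degrees from level: near edge on the bench at the foot line, upper edge about 80 mm high, so 28 mm of it stands clear above the stop and can be pushed back from behind.
- tile_corner0 (a point): Corner of the tile at its +x +y end, half-way through the thickness (45 mm along x, 55 mm along y from its centre; 5 mm above the bench when it lies flat). The +x edge is the far edge, next to the stop, at the start; the -x edge is the near edge.
- tile_corner1 (a point): Corner of the tile at its +x -y end, half-way through the thickness (45 mm along x, 55 mm along y from its centre; 5 mm above the bench when it lies flat). The +x edge is the far edge, next to the stop, at the start; the -x edge is the near edge.
- tile_corner2 (a point): Corner of the tile at its -x +y end, half-way through the thickness (45 mm along x, 55 mm along y from its centre; 5 mm above the bench when it lies flat). The +x edge is the far edge, next to the stop, at the start; the -x edge is the near edge.
- tile_corner3 (a point): Corner of the tile at its -x -y end, half-way through the thickness (45 mm along x, 55 mm along y from its centre; 5 mm above the bench when it lies flat). The +x edge is the far edge, next to the stop, at the start; the -x edge is the near edge.
- flux_jar: Amber glass jar with black lid, 50 mm across, 60 high, standing beside the stop; bystander, not to be disturbed. Origin at its underside's centre.
- ring_cone: Steel ring-sizing cone on a round foot, 44 mm across, 67 high, beside the stop; bystander, not to be disturbed. Origin at its underside's centre.
- bowl: Blue bowl, 110 mm across, 50 high; bystander, not to be disturbed. Origin at its underside's centre.
- beaker: White plastic cup, 76 mm across, 95 high; bystander, not to be disturbed. Origin at its underside's centre.
- hammer: Hammer with wooden handle, 220 mm long along its x, lying flat; bystander, not to be disturbed. Origin under its middle.
- brass_ring: Brass ring, 60 mm across, 18 high, beyond the stop; bystander, not to be disturbed. Origin at its underside's centre.
- spool: Copper spool, 56 mm across, 36 high, beyond the stop; bystander, not to be disturbed. Origin at its underside's centre.
Not all that is in view belongs to the job. There is more than one size of the tile; the job needs the largest.

How it is judged:
By the outcome, as a careful person would: the job done as asked, in the order asked, and still so for the second after the job is handed in, with the robot touching nothing.
It also fails if it takes over 51 s, if anything falls off the work surface, if the arm or the gripper's body presses on something with over 40 N, if the wrist force passes 120 N, or if a joint passes its speed limit or range.

## Working session

There is one attempt and no reset: what is moved stays moved. The work goes in short steps, Python scripts to look and compute and a shell command to move; the robot and the scene stay as the last step left them, time stands still between calls to the robot, and variables do not carry over. Pictures are saved under pics/ and viewed, at most 10 in all, crops included, and the job is handed in when it is done.

```bash
mkdir -p pics; ls; python3 - <<'E'
from bench import sensors, imaging, finder, ctrl
import cv2,numpy as np
s=sensors.state();print(s['time'],s['tcp_pos'],s['eef_rot'],s['width'],ctrl.tip_reach)
ims=[]
for c in('scene','top'):
    p,d=imaging.grab_frame(c);cv2.imwrite(f'pics/{c}0.png',p)
    for t in ('tile','stop','stop_top','tile_corner0','tile_corner1','tile_corner2','tile_corner3','flux_jar','ring_cone','brass_ring','spool'):
        print(c,t,[(np.round(r['at'],3).tolist(),round(r['p'],2)) for r in finder.landmark_of(c,t)][:3])
    print(imaging.camera_info(c)['tvec'])
print(sensors.state()['time'])
E
```

```text
pics
0.0 [ 0.17358602 -0.59987258  0.24493325] [ 9.90097437e-01  1.40379457e-01 -1.97971023e-04 -7.96550013e-04] 0.09189264887766256 0.019
scene tile [([0.509, 0.011, 0.007], 0.74), ([0.55, -0.135, 0.005], 0.7), ([0.498, -0.18, 0.004], 0.67)]
scene stop [([0.805, 0.088, 0.004], 0.62), ([0.634, -0.125, 0.003], 0.59)]
scene stop_top [([0.664, -0.132, 0.05], 0.65)]
scene tile_corner0 [([0.432, -0.138, 0.007], 0.95), ([0.529, 0.055, 0.002], 0.86), ([0.362, -0.097, 0.003], 0.84)]
scene tile_corner1 [([0.432, -0.138, 0.007], 0.95), ([0.529, 0.055, 0.002], 0.86), ([0.362, -0.097, 0.003], 0.84)]
scene tile_corner2 [([0.432, -0.138, 0.007], 0.95), ([0.529, 0.055, 0.002], 0.86), ([0.362, -0.097, 0.003], 0.84)]
scene tile_corner3 [([0.432, -0.138, 0.007], 0.95), ([0.529, 0.055, 0.002], 0.86), ([0.362, -0.097, 0.003], 0.84)]
scene flux_jar [([0.633, 0.028, 0.001], 0.9)]
scene ring_cone [([0.552, -0.137, 0.004], 0.69), ([0.593, -0.27, -0.002], 0.64), ([0.498, -0.18, 0.004], 0.4)]
scene brass_ring [([0.801, -0.084, 0.001], 0.73), ([0.505, -0.444, -0.002], 0.7)]
scene spool [([0.804, 0.086, 0.002],
[... 300 characters left out ...]
]
top tile_corner0 [([0.434, -0.134, 0.004], 0.98), ([0.535, 0.052, 0.004], 0.95), ([0.59, -0.194, 0.004], 0.7)]
top tile_corner1 [([0.434, -0.134, 0.004], 0.98), ([0.535, 0.052, 0.004], 0.95), ([0.59, -0.194, 0.004], 0.7)]
top tile_corner2 [([0.434, -0.134, 0.004], 0.98), ([0.535, 0.052, 0.004], 0.95), ([0.59, -0.194, 0.004], 0.7)]
top tile_corner3 [([0.434, -0.134, 0.004], 0.98), ([0.535, 0.052, 0.004], 0.95), ([0.59, -0.194, 0.004], 0.7)]
top flux_jar [([0.63, 0.027, 0.001], 0.62)]
top ring_cone [([0.594, -0.271, -0.002], 0.6)]
top brass_ring [([0.802, -0.089, 0.004], 0.73), ([0.596, -0.087, 0.004], 0.58)]
top spool [([0.804, 0.091, 0.001], 0.51)]
[-0.04429144  0.5796184   1.36347527]
1.2
```

View pics/scene0.png

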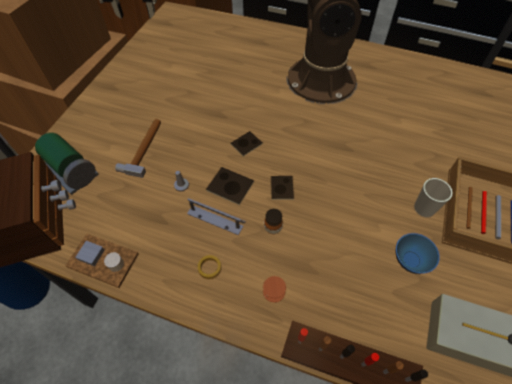

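View pics/top0.png

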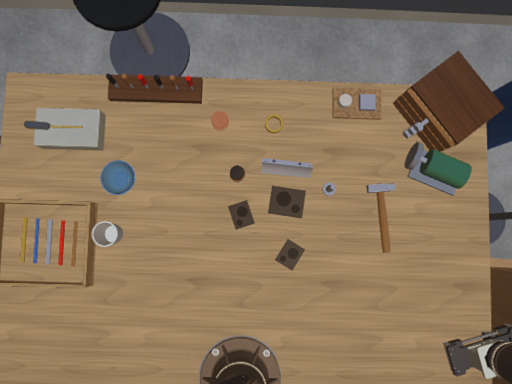

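The scene view shows the large tile at about (230,185) with the stop behind it at (215,217). In the top view they are at (287,202) and (287,168), with the cone at (329,189), the jar at (237,173) and two smaller tiles nearby. Next I'll measure both poses from the masks.

```bash
cat > h.py <<'E'
from bench import sensors, imaging, finder, ctrl
import cv2,numpy as np
def ray(c,uv,z):
    i=imaging.camera_info(c);R,_=cv2.Rodrigues(np.array(i['rvec'],float));t=np.array(i['tvec'],float).ravel()
    n=cv2.undistortPoints(np.array(uv,float).reshape(-1,1,2),np.array(i['mtx']),np.array(i['D'])).reshape(-1,2)
    d=np.c_[n,np.ones(len(n))]@R;o=-R.T@t
    return o+d*((z-o[2])/d[:,2])[:,None]
def cloud(c,depth,m):
    v,u=np.nonzero(m&(depth>0));i=imaging.camera_info(c);R,_=cv2.Rodrigues(np.array(i['rvec'],float));t=np.array(i['tvec'],float).ravel()
    n=cv2.undistortPoints(np.c_[u,v].astype(float).reshape(-1,1,2),np.array(i['mtx']),np.array(i['D'])).reshape(-1,2)
    return (np.c_[n,np.ones(len(n))]*depth[v,u][:,None]-t)@R
E
python3 - <<'E'
from h import *
for c in('top','scene'):
    p,d=imaging.grab_frame(c)
    for t,z in(('tile',.01),('stop',0)):
        for r in finder.trace(c,t)[:3]:
            m=r['mask'];v,u=np.nonzero(m)
            W=ray(c,np.c_[u,v],z)[:,:2]
            P=cloud(c,d,m)
            print(c,t,round(r['p'],2),m.sum(),cv2.minAreaRect((W*1000).astype(np.float32)), 'z',np.percentile(P[:,2],[5,50,95]).round(3) if len(P) else 0)
            if t=='stop' and len(P)>50:
                Q=P[P[:,2]>.04]
                print(len(Q),Q.mean(0).round(4) if len(Q) else 0, cv2.minAreaRect((P[:,:2]*1000).astype(np.float32)))
                if len(Q)>4: print('line',cv2.fitLine((Q[:,:2]).astype(np.float32),cv2.DIST_L2,0,.01,.01).ravel(),Q[Q[:,1].argmin()],Q[Q[:,1].argmax()])
E
```

```text
top tile 0.95 510 ((381.9336242675781, -145.62098693847656), (65.37932586669922, 80.1267318725586), 58.721431732177734) z [0.002 0.007 0.012]
top tile 0.74 535 ((504.7760009765625, 11.415603637695312), (81.47923278808594, 68.23026275634766), 19.900962829589844) z [0.001 0.007 0.012]
top tile 0.59 991 ((550.1621704101562, -133.0274200439453), (112.09728240966797, 91.77578735351562), 82.2943344116211) z [0.005 0.01  0.015]
top stop 0.56 792 ((661.5046997070312, -132.738525390625), (165.30393981933594, 54.128662109375), 84.9793930053711) z [-0.001  0.014  0.051]
137 [ 0.6631 -0.1275  0.0487] ((661.4274291992188, -132.3580322265625), (164.87342834472656, 54.38863754272461), 84.99382019042969)
line [ 0.07801128  0.9969525   0.6630665  -0.12748817] [ 0.65805832 -0.20801441  0.0466648 ] [ 0.66905073 -0.05047583  0.0487944 ]
scene tile 0.65 523 ((507.76190185546875, 9.180397033691406), (80.33206939697266, 65.29850769042969), 19.5987491607666) z [0.005 0.008 0.011]
scene tile 0.61 423 ((386.33984375, -146.92510986328125), (70.11420440673828, 81.5699462890625), 60.056705474853516) z [0.005 0.009 0.011]
scene tile 0.58 1064 ((550.9312133789062, -135.4327850341797), (114.29666137695312, 98.63821411132812), 83.36780548095703) z [0.006 0.011 0.014]
scene stop 0.75 843 ((658.207275390625, -142.76376342773438), (178.46847534179688, 50.03274154663086), 85.6539306640625) z [0.001 0.006 0.053]
152 [ 0.664  -0.1294  0.0499] ((660.1617431640625, -131.7734375), (158.5242919921875, 50.96907424926758), 85.95211791992188)
line [ 0.09052107  0.99589455  0.6640473  -0.12942159] [ 0.65629042 -0.20710036  0.05285672] [ 0.66985863 -0.05371408  0.0521074 ]
```

```bash
python3 -m creep '[{"claw":0,"delta_pos":[0.043,-0.0366,0],"twist":0.12},{"claw":0,"delta_pos":[0.074,-0.063,0.01],"twist":0.24},{"claw":0,"delta_pos":[0.105,-0.09,0.02],"twist":0.36},{"claw":0,"delta_pos":[0.135,-0.115,0.03],"twist":0.367},{"claw":0,"delta_pos":[0.165,-0.14,0.04],"twist":0.367},{"claw":0,"delta_pos":[0.195,-0.165,0.05],"twist":0.367},{"claw":0,"delta_pos":[0.225,-0.191,0.06],"twist":0.367},{"claw":0,"delta_pos":[0.255,-0.217,0.07],"twist":0.367},{"claw":0,"delta_pos":[0.285,-0.242,0.08],"twist":0.367},{"claw":0,"delta_pos":[0.315,-0.268,0.09],"twist":0.367}]'
cat >> h.py <<'E'
from scipy.spatial.transform import Rotation as Ro
F=np.array([.6355,-.128,0]);A=-.085
S=Ro.from_euler('z',A).as_matrix()
def w2s(p): return (np.asarray(p)-F)@S
def go(xs,ys,z):
    "tool-axes shift to bring TCP to stop-frame (xs,ys), height z; twist to align"
    s=sensors.state();R=Ro.from_quat(s['eef_rot']).as_matrix()
    d=(F+S@[xs,ys,z]-s['tcp_pos'])@R
    yaw=np.arctan2(R[1,0],R[0,0])
    print('t',round(s['time'],2),'now(stop)',w2s(s['tcp_pos']).round(4),'shift',d.round(4),'twist',round(yaw-A,3),'F',np.round(s['force'],1),'w',round(s['width'],3))
E
python3 -c "
from h import *
go(-.15,-.014,.12)"
```

```text
time: 2.33
tcp_pos: [0.3986, -0.2601, 0.1576]
eef_rot: [0.999, -0.043, 0.0, 0.0]
force: [1.0, -0.7, -1.4]
width: 0.0459
grasp_force: 0.0
t 2.33 now(stop) [-0.2248 -0.1517  0.1576] shift [ 0.0747 -0.1378  0.0376] twist -0.001 F [ 1.  -0.7 -1.4] w 0.046
```

```bash
python3 -m creep '[{"claw":0,"delta_pos":[0.018,-0.034,0.01],"twist":0},{"claw":0,"delta_pos":[0.036,-0.068,0.02],"twist":0},{"claw":0,"delta_pos":[0.054,-0.102,0.03],"twist":0},{"claw":0,"delta_pos":[0.073,-0.135,0.038],"twist":0},{"claw":0,"delta_pos":[0.073,-0.135,0.038],"twist":0},{"claw":0,"delta_pos":[0.073,-0.135,0.038],"twist":0}]' >/dev/null
python3 - <<'E'
from h import *
go(-.15,-.014,.024)
s=sensors.state()
p,d=imaging.grab_frame('wrist');cv2.imwrite('pics/w1.png',p)
T=np.eye(4);T[:3,:3]=Ro.from_quat(s['eef_rot']).as_matrix();T[:3,3]=s['tcp_pos']
i=imaging.camera_info('wrist');M=T@np.array(i['tool_from_camera'])
for r in finder.trace('wrist','tile')[:3]:
    v,u=np.nonzero(r['mask']&(d>0))
    n=cv2.undistortPoints(np.c_[u,v].astype(float).reshape(-1,1,2),np.array(i['mtx']),np.array(i['D'])).reshape(-1,2)
    P=np.c_[n,np.ones(len(n))]*d[v,u][:,None]@M[:3,:3].T+M[:3,3]
    print(round(r['p'],2),len(P),P[:,2].mean().round(4),cv2.minAreaRect((w2s(P)[:,:2]*1000).astype(np.float32)))
E
```

```text
t 2.83 now(stop) [-0.1517 -0.0158  0.1192] shift [ 0.0017 -0.0017  0.0952] twist 0.005 F [-0.2 -0.6  0.2] w 0.046
0.87 7308 0.0064 ((-130.56973266601562, 102.28417205810547), (82.07794189453125, 131.51516723632812), 24.996150970458984)
0.78 17485 0.0093 ((-85.63387298583984, -13.278144836425781), (115.99191284179688, 93.81827545166016), 86.48837280273438)
0.57 2101 0.0112 ((-192.2986602783203, -32.90745544433594), (144.3831024169922, 73.30442810058594), 1.3602898120880127)
```

View pics/w1.png

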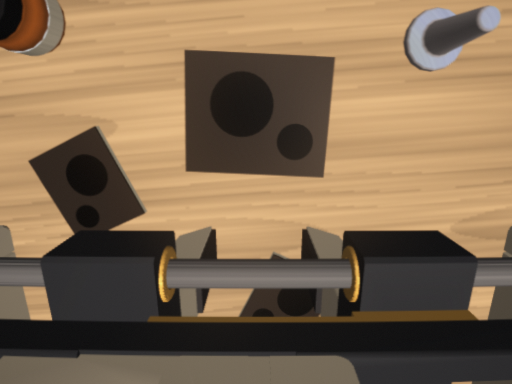

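The wrist view shows the big tile at (260,112), clear ahead of the fingers. It agrees with the earlier fix, so I'll descend behind its near edge.

```bash
python3 -m creep '[{"claw":0,"delta_pos":[0,0,0.03],"twist":0.005},{"claw":0,"delta_pos":[0,0,0.06],"twist":0.005},{"claw":0,"delta_pos":[0,0,0.085],"twist":0.005},{"claw":0,"delta_pos":[0,0,0.093],"twist":0.005},{"claw":0,"delta_pos":[0,0,0.097],"twist":0.005},{"claw":0,"delta_pos":[0,0,0.097],"twist":0.005}]' >/dev/null
python3 -c "
from h import *
go(-.062,-.014,.0215)"
```

```text
t 3.43 now(stop) [-0.1528 -0.0194  0.0227] shift [ 0.0907 -0.006   0.0012] twist -0.007 F [-0.1 -0.1 -0.3] w 0.046
```

```bash
python3 -m creep '[{"claw":0,"delta_pos":[0.005,-0.005,0.001],"twist":0},{"claw":0,"delta_pos":[0.011,-0.005,0.001],"twist":0},{"claw":0,"delta_pos":[0.016,-0.005,0.001],"twist":0},{"claw":0,"delta_pos":[0.021,-0.005,0.001],"twist":0},{"claw":0,"delta_pos":[0.027,-0.005,0.001],"twist":0},{"claw":0,"delta_pos":[0.032,-0.005,0.001],"twist":0},{"claw":0,"delta_pos":[0.037,-0.005,0.001],"twist":0},{"claw":0,"delta_pos":[0.042,-0.005,0.001],"twist":0},{"claw":0,"delta_pos":[0.046,-0.005,0.001],"twist":0},{"claw":0,"delta_pos":[0.05,-0.005,0.001],"twist":0}]' >/dev/null
python3 - <<'E'
from h import *
go(-.02,-.014,.0215)
p,d=imaging.grab_frame('top')
for r in finder.trace('top','tile')[:4]:
    P=w2s(cloud('top',d,r['mask']));print(round(r['p'],2),len(P),P.min(0).round(3),P.max(0).round(3),P.mean(0).round(3))
p,d=imaging.grab_frame('wrist');cv2.imwrite('pics/w2.png',p)
E
```

```text
t 4.27 now(stop) [-0.1021 -0.0137  0.0215] shift [ 0.0821 -0.0001  0.    ] twist -0.005 F [-2.1  0.2  0.9] w 0.046
0.83 497 [-0.186  0.086 -0.002] [-0.094  0.172  0.015] [-0.141  0.128  0.007]
0.45 142 [-0.068  0.013 -0.001] [0.001 0.043 0.372] [-0.027  0.03   0.013]
```

View pics/w2.png

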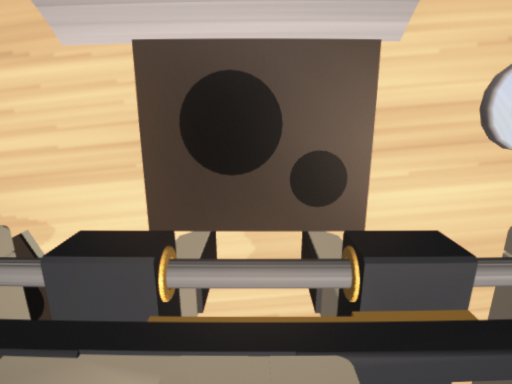

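The tile is squared up and almost at the foot; its far edge is at row 38. I'll keep pushing.

```bash
python3 -m creep '[{"claw":0,"delta_pos":[0.006,0,0],"twist":-0.005},{"claw":0,"delta_pos":[0.012,0,0],"twist":-0.005},{"claw":0,"delta_pos":[0.018,0,0],"twist":-0.005},{"claw":0,"delta_pos":[0.024,0,0],"twist":-0.005},{"claw":0,"delta_pos":[0.03,0,0],"twist":-0.005},{"claw":0,"delta_pos":[0.035,0,0],"twist":-0.005},{"claw":0,"delta_pos":[0.04,0,0],"twist":-0.005},{"claw":0,"delta_pos":[0.045,0,0],"twist":-0.005},{"claw":0,"delta_pos":[0.05,0,0],"twist":-0.005},{"claw":0,"delta_pos":[0.055,0,0],"twist":-0.005}]' >/dev/null
python3 - <<'E'
from h import *
go(-.02,-.014,.0215)
p,d=imaging.grab_frame('wrist');cv2.imwrite('pics/w3.png',p)
E
```

```text
t 5.25 now(stop) [-0.0465 -0.014   0.0218] shift [0.0265 0.     0.0003] twist -0.0 F [-1.3 -0.4 -1. ] w 0.046
```

View pics/w3.png

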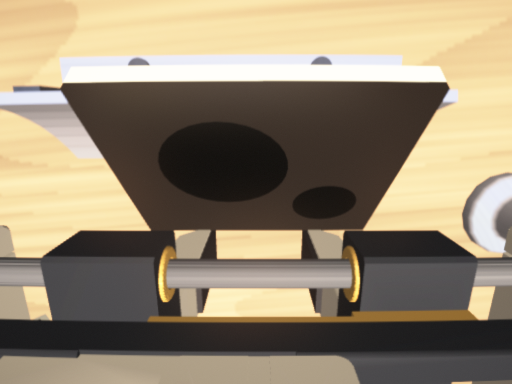

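The tile is tipped up symmetrically, with its far edge at row 72 above the stop. I'll go on slowly.

```bash
python3 -m creep '[{"claw":0,"delta_pos":[0.003,0,0],"twist":0},{"claw":0,"delta_pos":[0.006,0,0],"twist":0},{"claw":0,"delta_pos":[0.009,0,0],"twist":0},{"claw":0,"delta_pos":[0.012,0,0],"twist":0},{"claw":0,"delta_pos":[0.015,0,0],"twist":0},{"claw":0,"delta_pos":[0.018,0,0],"twist":0},{"claw":0,"delta_pos":[0.021,0,0],"twist":0},{"claw":0,"delta_pos":[0.024,0,0],"twist":0},{"claw":0,"delta_pos":[0.024,0,0],"twist":0},{"claw":0,"delta_pos":[0.024,0,0],"twist":0}]' >/dev/null
python3 - <<'E'
from h import *
go(-.02,-.014,.0215)
p,d=imaging.grab_frame('wrist');p2,_=imaging.grab_frame('scene')
cv2.imwrite('pics/w4.png',np.hstack([cv2.resize(p,(400,300)),cv2.resize(p2[150:270,150:310],(400,300))]))
E
```

```text
t 6.13 now(stop) [-0.023  -0.0139  0.0217] shift [0.003  0.0001 0.0002] twist -0.0 F [-0.2  0.2  0.2] w 0.046
```

View pics/w4.png

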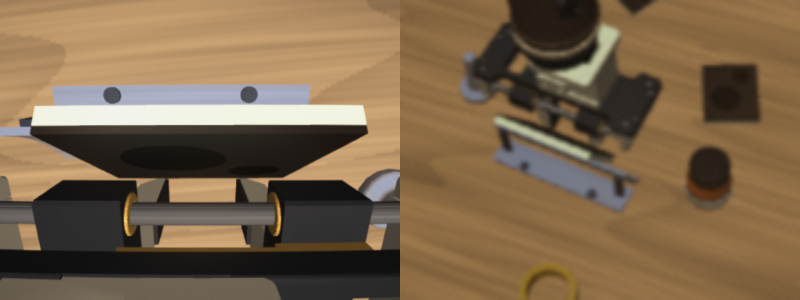

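Left (wrist): tile leaning steeply, its white edge at rows 105-127. Right (scene): it rests on the stop's edge. A last 3 mm nudge, then I'll back away slowly.

```bash
python3 -m creep '[{"claw":0,"delta_pos":[0.002,0,0],"twist":0},{"claw":0,"delta_pos":[0.003,0,0],"twist":0},{"claw":0,"delta_pos":[0.003,0,0],"twist":0},{"claw":0,"delta_pos":[0.001,0,0],"twist":0},{"claw":0,"delta_pos":[-0.002,0,0],"twist":0},{"claw":0,"delta_pos":[-0.006,0,0],"twist":0},{"claw":0,"delta_pos":[-0.011,0,0],"twist":0},{"claw":0,"delta_pos":[-0.02,0,0],"twist":0},{"claw":0,"delta_pos":[-0.035,0,0],"twist":0},{"claw":0,"delta_pos":[-0.05,0,0],"twist":0}]' >/dev/null
python3 - <<'E'
from h import *
s=sensors.state();go(-.08,-.014,.2)
p,d=imaging.grab_frame('wrist');cv2.imwrite('pics/w5.png',p)
T=np.eye(4);T[:3,:3]=Ro.from_quat(s['eef_rot']).as_matrix();T[:3,3]=s['tcp_pos']
i=imaging.camera_info('wrist');M=T@np.array(i['tool_from_camera'])
v,u=np.nonzero((d>0)&(d<.5))
n=cv2.undistortPoints(np.c_[u,v].astype(float).reshape(-1,1,2),np.array(i['mtx']),np.array(i['D'])).reshape(-1,2)
P=w2s(np.c_[n,np.ones(len(n))]*d[v,u][:,None]@M[:3,:3].T+M[:3,3])
k=(P[:,0]>-.02)&(P[:,0]<.06)&(abs(P[:,1]+.014)<.06)
for lo in range(0,100,10):
    q=P[k&(P[:,2]*1000>lo)&(P[:,2]*1000<=lo+10)]
    if len(q): print(lo,len(q),q.min(0).round(3),q.max(0).round(3),np.median(q,0).round(3))
E
```

```text
t 7.07 now(stop) [-0.0746 -0.0139  0.0216] shift [-5.400e-03  1.000e-04 -1.784e-01] twist -0.0 F [-0.5  0.2 -0.5] w 0.046
0 2145 [-0.02  -0.074  0.   ] [-0.005  0.046  0.01 ] [-0.008 -0.013  0.006]
10 3041 [-0.007 -0.068  0.01 ] [0.    0.042 0.02 ] [-0.003 -0.012  0.015]
20 3885 [-0.002 -0.069  0.02 ] [0.006 0.042 0.03 ] [ 0.002 -0.014  0.025]
30 5029 [ 0.003 -0.069  0.03 ] [0.011 0.042 0.04 ] [ 0.007 -0.014  0.035]
40 6749 [ 0.008 -0.069  0.04 ] [0.016 0.042 0.05 ] [ 0.013 -0.014  0.045]
50 9233 [ 0.014 -0.069  0.05 ] [0.022 0.043 0.06 ] [ 0.018 -0.014  0.055]
60 10273 [ 0.019 -0.069  0.06 ] [0.025 0.043 0.07 ] [ 0.023 -0.012  0.064]
```

View pics/w5.png

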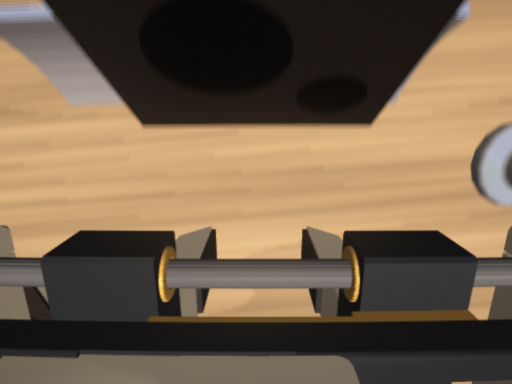

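The tile leans alone at about 62.5 degrees, near edge at x ≈ -8 mm, measured after the fingers left it. Now up, over and behind.

```bash
python3 -m creep '[{"claw":0,"delta_pos":[-0.008,0,-0.03],"twist":0},{"claw":0,"delta_pos":[-0.008,0,-0.065],"twist":0},{"claw":0,"delta_pos":[-0.008,0,-0.1],"twist":0},{"claw":0,"delta_pos":[-0.005,0,-0.135],"twist":0},{"claw":0,"delta_pos":[0.01,0,-0.155],"twist":0},{"claw":0,"delta_pos":[0.045,0,-0.16],"twist":0},{"claw":0,"delta_pos":[0.08,0,-0.16],"twist":0},{"claw":0,"delta_pos":[0.115,0,-0.16],"twist":0},{"claw":0,"delta_pos":[0.15,0,-0.16],"twist":0},{"claw":0,"delta_pos":[0.156,0,-0.16],"twist":0}]' >/dev/null
python3 -m creep '[{"claw":0,"delta_pos":[0,0,0],"twist":0},{"claw":0,"delta_pos":[0,0,0],"twist":0}]' >/dev/null
python3 - <<'E'
from h import *
go(.075,-.014,.083)
p2,_=imaging.grab_frame('scene');p,_=imaging.grab_frame('wrist')
cv2.imwrite('pics/w6.png',np.hstack([cv2.resize(p,(400,300)),cv2.resize(p2[150:270,150:310],(400,300))]))
E
```

```text
t 8.12 now(stop) [ 0.0816 -0.014   0.1809] shift [-0.0064  0.      0.0979] twist -0.0 F [ 0.1  0.4 -0.1] w 0.046
```

View pics/w6.png

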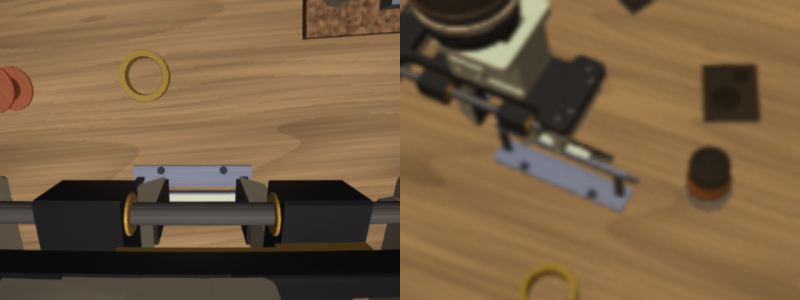

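The tile's white edge is still up behind the stop's top, between the fingers in the wrist view at (200,197). I'll lower behind it.

```bash
python3 -m creep '[{"claw":0,"delta_pos":[-0.003,0,0.035],"twist":0},{"claw":0,"delta_pos":[-0.003,0,0.07],"twist":0},{"claw":0,"delta_pos":[-0.003,0,0.09],"twist":0},{"claw":0,"delta_pos":[-0.003,0,0.097],"twist":0},{"claw":0,"delta_pos":[-0.003,0,0.097],"twist":0}]' >/dev/null
python3 -c "
from h import *
go(0,-.014,.083)"
```

```text
t 8.63 now(stop) [ 0.0775 -0.0141  0.0832] shift [-0.0775 -0.0001  0.0005] twist -0.0 F [-0.2 -1.  -0.1] w 0.046
```

```bash
python3 -m creep '[{"claw":0,"delta_pos":[-0.014,0,0],"twist":0},{"claw":0,"delta_pos":[-0.024,0,0],"twist":0},{"claw":0,"delta_pos":[-0.031,0,0],"twist":0},{"claw":0,"delta_pos":[-0.037,0,0],"twist":0},{"claw":0,"delta_pos":[-0.043,0,0],"twist":0},{"claw":0,"delta_pos":[-0.049,0,0],"twist":0},{"claw":0,"delta_pos":[-0.055,0,0],"twist":0},{"claw":0,"delta_pos":[-0.061,0,0],"twist":0},{"claw":0,"delta_pos":[-0.067,0,0],"twist":0},{"claw":0,"delta_pos":[-0.073,0,0],"twist":0}]' >/dev/null
python3 - <<'E'
from h import *
go(-.02,-.014,.083)
p2,_=imaging.grab_frame('scene');p,_=imaging.grab_frame('wrist')
cv2.imwrite('pics/w7.png',np.hstack([cv2.resize(p,(400,300)),cv2.resize(p2[150:270,150:310],(400,300))]))
E
```

```text
t 9.47 now(stop) [ 0.0059 -0.014   0.0845] shift [-0.0259  0.0001  0.0015] twist -0.0 F [ 0.3 -0.1 -1.3] w 0.046
```

View pics/w7.png

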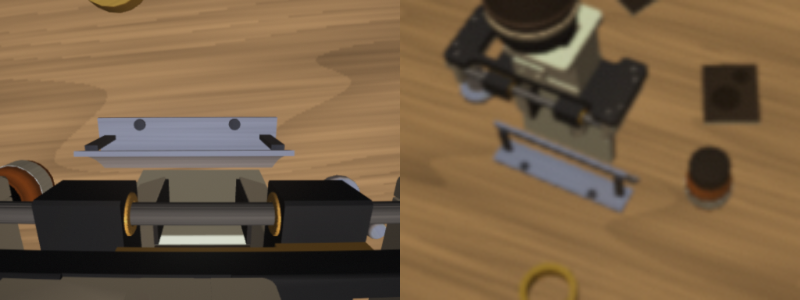

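The stop is clear now; the tile's pale face shows under the gripper near (200,240), about upright or past it. I'll push on a little further.

```bash
python3 -m creep '[{"claw":0,"delta_pos":[-0.006,0,0],"twist":0},{"claw":0,"delta_pos":[-0.012,0,0],"twist":0},{"claw":0,"delta_pos":[-0.018,0,0],"twist":0},{"claw":0,"delta_pos":[-0.024,0,0],"twist":0},{"claw":0,"delta_pos":[-0.03,0,0],"twist":0},{"claw":0,"delta_pos":[-0.03,0,0],"twist":0},{"claw":0,"delta_pos":[-0.01,0,-0.03],"twist":0},{"claw":0,"delta_pos":[0.02,0,-0.065],"twist":0},{"claw":0,"delta_pos":[0.05,0,-0.09],"twist":0},{"claw":0,"delta_pos":[0.08,0,-0.1],"twist":0}]' >/dev/null
python3 -m creep '[{"claw":0,"delta_pos":[0.03,0,-0.03],"twist":0},{"claw":0,"delta_pos":[0.05,0,-0.06],"twist":0},{"claw":0,"delta_pos":[0.05,0,-0.06],"twist":0},{"claw":0,"delta_pos":[0.05,0,-0.06],"twist":0}]' 
python3 - <<'E'
from h import *
go(0,-.014,.2)
p2,d2=imaging.grab_frame('scene');p,d=imaging.grab_frame('top')
cv2.imwrite('pics/w8.png',np.hstack([cv2.resize(p[130:250,220:380],(400,300)),cv2.resize(p2[150:270,150:310],(400,300))]))
for c,dd in(('scene',d2),('top',d)):
  for r in finder.trace(c,'tile')[:4]:
    P=w2s(cloud(c,dd,r['mask']));print(c,round(r['p'],2),len(P),np.percentile(P,[1,50,99],axis=0).round(3).tolist())
for t in ('flux_jar','ring_cone','brass_ring','spool','stop'): print(t,[(np.round(r['at'],3).tolist(),round(r['p'],2)) for r in finder.landmark_of('scene',t)][:2])
E
```

```text
time: 10.73
tcp_pos: [0.7723, -0.1535, 0.2463]
eef_rot: [0.999, -0.042, 0.002, 0.0]
force: [-0.4, -0.0, -0.6]
width: 0.0461
grasp_force: 0.0
t 10.73 now(stop) [ 0.1384 -0.0138  0.2463] shift [-0.1386  0.0002  0.0458] twist -0.0 F [-0.4 -0.  -0.6] w 0.046
scene 0.93 416 [[-0.288, -0.085, 0.0], [-0.247, -0.042, 0.008], [-0.206, -0.003, 0.012]]
scene 0.67 531 [[-0.183, 0.088, 0.001], [-0.137, 0.127, 0.008], [-0.097, 0.166, 0.012]]
scene 0.61 944 [[-0.107, -0.065, 0.001], [-0.06, -0.006, 0.011], [-0.015, 0.04, 0.016]]
top 0.84 491 [[-0.104, -0.017, 0.002], [-0.061, 0.014, 0.01], [-0.017, 0.042, 0.016]]
top 0.81 490 [[-0.182, 0.087, -0.001], [-0.141, 0.127, 0.007], [-0.098, 0.167, 0.014]]
flux_jar [([0.633, 0.028, -0.001], 0.95), ([0.603, 0.395, 0.002], 0.57)]
ring_cone []
brass_ring [([0.804, -0.087, -0.002], 0.82)]
spool [([0.804, 0.085, 0.001], 0.63)]
stop [([0.636, -0.125, 0.003], 0.85), ([0.805, -0.086, 0.001], 0.53)]
```

View pics/w8.png

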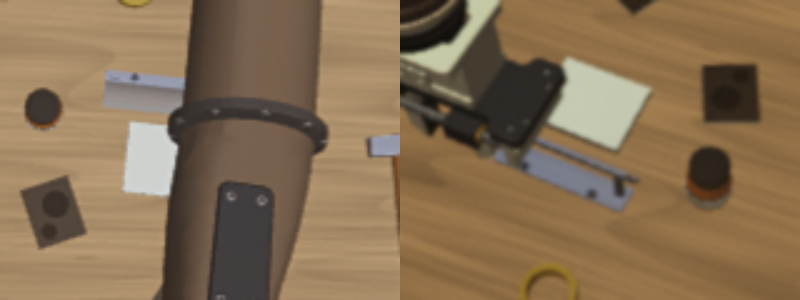

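The tile lies flat in front of the stop, clean white side up, spanning x -107 to -15 mm at a height of about 10 mm. The robot is clear and the bystanders it can see haven't moved, so I'm handing in.

```bash
python3 -c "
from bench import workorder;print(workorder.job_done())"
```

```text
the job is handed in; nothing more can be done
None
```

The tile is turned over, lying flat white side up in front of the stop, and the job is handed in at about 11 s of the 51 s limit; it leaned on its own before being tipped back, and the jar, brass ring and spool had not moved, but the ring cone was hidden in the last view and I did not re-measure the bowl, beaker or hammer.

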